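Fit the pointer rod to the throwing gauge

TASK

Take the pointer rod (dark wooden handle, brass collar, red tip) from the wooden rest and slide it, red tip first, through the clamp block of the throwing gauge, so that the side spring plunger rides over its shaft and drops into its groove, with the brass collar home against the block and the tip over the rim of the bowl. Let go and leave it gripped there, without disturbing the bowl or the ball-ended stick.

Things in the scene. Friction and masses are not known exactly. Their poses are not given: they have to be found in the camera images.
- pointer_rod: Pointer rod: level round rod, 200 mm, 0.12 kg. Origin on its axis at the groove, +x to the red tip; it may be rolled about x. Along x, mm: dark wood handle dia 22, -105 to -31; brass collar dia 30, -31 to -23; aluminium shaft dia 14, -23 to 70; groove dia 8, 8 long (14 with its sloping sides), at 0; taper 70 to 91 down to dia 6; round tip dia 7 ends at 95. Balances about 10 mm behind the origin.
- pointer_grip (a point): Where to hold the pointer rod: on the axis amid the free part of the wooden handle (22 mm diameter), 60 mm behind the rod's origin. 26 mm from it to the rest's rear rail, 29 mm to the collar. Axes as the rod.
- pointer_tip (a point): The end of the red tip, on the axis, 95 mm ahead of the rod's origin.
- rest: Fixed plywood tool rest, base 190 x 176 x 12 mm, two cross rails (14 mm thick, tops 61 mm up) at x = 45 and x = -93 mm with open-topped notches at y = 45 and -45 mm: one place holds the pointer rod, the other the ball-ended stick, axes 55 mm above the bench, origins at x = 0, tips to +x. They lift straight out. Origin under the base; +x along the tools.
- ball_stick: Bystander in the other place of the rest: light wooden stick, 204 mm long, handle 22 mm and shaft 14 mm diameter, with a wooden ball of 28 mm at the end; no collar. Origin on its axis 105 mm from the handle's end, +x to the ball.
- gauge: Throwing gauge, fixed: grey round base dia 130 mm, post dia 16 mm up to 171 mm, aluminium clamp block beside it (x -22 to 22, y -44 to 14, z 117 to 153 mm). Origin under the base on the post's axis; +x is the way the rod slides in, towards the bowl. Spring plunger with brass barrel and black knob on the block's -y side, out to y = -84 mm.
- mouth (a point): Centre of the bore's mouth on the block's entry face (gauge x -22, y -28, z 135 mm). The bore is level and round, 16 mm diameter (2 mm wider than the shaft), with a 3 mm chamfer at the mouth, and runs along gauge +x right through the block (44 mm). Axes as the gauge.
- bore (a point): Middle of the bore, on its axis beside the plunger, 22 mm past the mouth, 135 mm above the bench. Home, the rod's origin is within 1.5 mm of here along the bore: the collar meets the block when the origin is 1 mm past this point. Axes as the gauge, +x the sliding direction.
- plunger (a joint): Spring plunger travel, m: 0 = nose fully out (its 12 mm round nose ends 2 mm from the bore's axis), 0.003 to 0.005 = pushed back by the shaft, under 0.002 = dropped in the groove. Spring 3 N when out, 1 N more per mm. The rod itself pushes it back: sliding in takes about 2 to 12 N, and the rod is pressed up to 1 mm to the bore's far side.
- banding_wheel: Banding wheel, fixed: dark steel disc 176 mm diameter, top 70 mm above the bench, 171 mm ahead of the gauge along the bore. Origin under its foot.
- bowl: Terracotta bowl standing loose on the banding wheel, rim 160 mm diameter, 50 mm tall, its rim 120 mm above the bench, 15 mm below the bore's axis. Origin at the centre of its underside. The tip ends just over its near rim when the rod is home.

How it is judged:
By the outcome, as a careful person would: the job done as asked, in the order asked, and still so for the second after the job is handed in, with the robot touching nothing.
It also fails if it takes over 48 s, if anything falls off the work surface, if the arm or the gripper's body presses on something with over 40 N, if the wrist force passes 120 N, or if a joint passes its speed limit or range.

ROBOT

A 6-joint arm with a two-finger parallel gripper is mounted at the origin on the work surface. World frame = base frame: x ahead of the robot, y to its left, z up, the work surface at z = 0. Lengths are in m, angles in rad, forces in N, time in s.
With the tool pointing down it reaches from about 0.2 to 0.875 m from the base axis. Payload 3.4 kg.
Tool frame: the origin (TCP) lies midway between the tips of the shut fingers; the grasp point (between the pads) lies 19 mm behind it; z points along the fingers, y is the line along which they close (so a half turn about z gives the same grasp; the last joint's range is limited). The gripper opens to 94 mm and grips with 3 to 60 N. Pads are 16 mm wide; open, the fingers measure 119 mm over their backs; the gripper's body (75 mm by 177 mm) begins 78 mm behind the grasp point.
Start: joints at [1.064, 0.276, 1.505, -0, 1.361, -0.121], TCP at [0.216, 0.533, 0.205] pointing down, gripper open.
Joint ranges: [-2.89, 2.89], [-0.75, 2.08], [0.22, 2.7], [-1.18, 4.32], [0.11, 2.71], [-2.7, 2.7]. Speed limits (rad/s): [2.57, 2.57, 3.14, 3.14, 3.14, 3.14].

INTERFACE

Orientations are given as a unit quaternion [x, y, z, w].
In Python, from station import * gives the robot as it stands. The module is installed in compiled form; this text tells all that it offers.
- The arm moves only by the tool carry_out, never from a script. Its argument "deltas" is one flat list of numbers, 7 for each row, row after row: the closure, from -1 (fully open) to 1 (shut), so that 0 is half open, then the shift along the tool's x, y, z in m, then the turn, a rotation vector about the tool's x, y, z in degrees. In form: [claw, x, y, z, wx, wy, wz, claw, x, y, z, wx, wy, wz, ...]. A call has 1 to 20 rows; each row shifts and turns the commanded pose from where the row before left it, along the tool's axes as they then stand; what a row does not reach is not made up. A row lasts 1/10 s, in which the tool goes at most 50 mm and 8.59 degrees, less where a joint would pass 70% of its speed; a pose out of reach is approached as far as the arm can. A call is refused whole if a number of a shift passes 0.05 or a number of a turn 8.59, either way. A call with a gripper value outside its range is refused whole. The fingers move at their own pace and stop on an object; the grip force is fixed at half the most. Time passes only in rows, so rows that do not move let the fingers close. It gives the time, the measured TCP pose, the force, the opening and the grip force at its end, in the units of the state.
- get_state(): the state, without advancing time (a new reading comes with each control period).
- grab_frame(name): name is "scene" or "top" or "wrist"; returns the picture (480x640x3 uint8, blue, green, red); there is no depth.
- camera_model(name): a dict with "vertical_fov" (degrees; the focal length in pixels is half the picture's height over the tangent of half this angle, whatever the lens; pixels are square), "cx", "cy" (the principal point, pixels), "R" (3x3) and "t" (3): a world point X has camera coordinates R X + t; the wrist camera has in their place "hand_eye" (4x4, takes a point from camera to tool coordinates, whose origin is the TCP and whose axes are the flange's). Camera axes: x right, y down, z forward; pixel columns grow to the right and rows downward; lengths in m; the calibration is good to about 2 mm. A picture is of the moment at which its call begins: read the wrist's pose just before it. camera_model takes no time and is no camera call.
- finish_job(): hands the job in; it is judged then, once.
The state is a dict: "clock": time; "q": joint angles; "qd": joint speeds; "joint_torque": joint torques, N m; "tool_pos": TCP position; "tcp_rot": TCP orientation; "ft_force": force on the tool from outside, world axes, zero at the start; "moment": the same for the moment, N m; "gripper_width": finger opening in m; "finger_force": force on a finger pad.
Only numpy, scipy, OpenCV 4.12 (cv2) and the standard library are available. Lean on these libraries where they do the work, as an engineer would, in place of code of your own. Each camera call takes 0.05 s, during which the arm holds its last target. There are 200 camera calls.

## Working session

There is one attempt and no reset: what is moved stays moved. The work goes in short steps, Python scripts to look and compute and a tool call to move; the robot and the scene stay as the last step left them, time stands still between calls to the robot, and variables do not carry over. Pictures are saved under pics/ and viewed, at most 10 in all, crops included, and the job is handed in when it is done.

Besides the shell and the picture viewer there is one more tool, called after "Request:" in YAML: its name, and indented under it one key for each argument. carry_out: Moves the arm, as the interface text tells. Its arguments: {"type":"object","properties":{"deltas":{"type":"array","items":{"type":"number"}}},"required":["deltas"]}

```bash
mkdir -p pics; python3 - <<'E'
from station import *
import cv2,numpy as np
s=get_state();print({k:np.round(v,4) for k,v in s.items()})
for n in("scene","top","wrist"):
    cv2.imwrite(f"pics/{n}0.png",grab_frame(n)); print(n,camera_model(n))
a=cv2.imread("pics/scene0.png");b=cv2.imread("pics/top0.png")
E
```

```text
{'clock': np.float64(0.0), 'q': array([ 1.064 ,  0.2765,  1.5061, -0.    ,  1.3607, -0.121 ]), 'qd': array([-0.0008, -0.0008, -0.0021, -0.    , -0.0007, -0.0004]), 'joint_torque': array([-8.00000e-04, -4.04589e+01, -2.37231e+01,  7.01000e-02,
        3.42000e-02, -1.00000e-04]), 'tool_pos': array([0.2161, 0.5322, 0.2046]), 'tcp_rot': array([ 1.917e-01,  9.815e-01, -9.000e-04, -3.000e-04]), 'ft_force': array([ 0.3085,  0.0162, -0.0214]), 'moment': array([ 0.0113, -0.0084,  0.0128]), 'finger_force': np.float64(0.0), 'gripper_width': np.float64(0.0941)}
scene {'vertical_fov': 43.06050966633502, 'cx': 313.32131177505636, 'cy': 229.67190494391832, 'R': array([[ 0.30403363,  0.95264637, -0.00533295],
       [ 0.7658108 , -0.24772781, -0.59343471],
       [-0.56665454,  0.17634008, -0.80486447]]), 't': array([-0.1260208 , -0.33739419,  1.61707918])}
top {'vertical_fov': 48.02645831542608, 'cx': 320.8063571028223, 'cy': 232.80329083557783, 'R': array([[-0.02577122, -0.99965529, -0.00501428],
       [-0.99472021,  0.02614177, -0.09923867],
       [ 0.09933555,  0.0024303 , -0.99505103]]), 't': array([-0.01849389,  0.52475414,  0.94906642])}
wrist {'vertical_fov': 60.125178311479054, 'cx': 323.5053707530765, 'cy': 241.38910092813978, 'hand_eye': array([[-6.16727926e-04, -9.70924681e-01, -2.39384385e-01,
         6.91354913e-02],
       [ 9.99999788e-01, -6.49291841e-04,  5.71703040e-05,
        -7.44448128e-04],
       [-2.10938387e-04, -2.39384299e-01,  9.70924875e-01,
        -1.78760067e-01],
       [ 0.00000000e+00,  0.00000000e+00,  0.00000000e+00,
         1.00000000e+00]])}
```

View pics/top0.png

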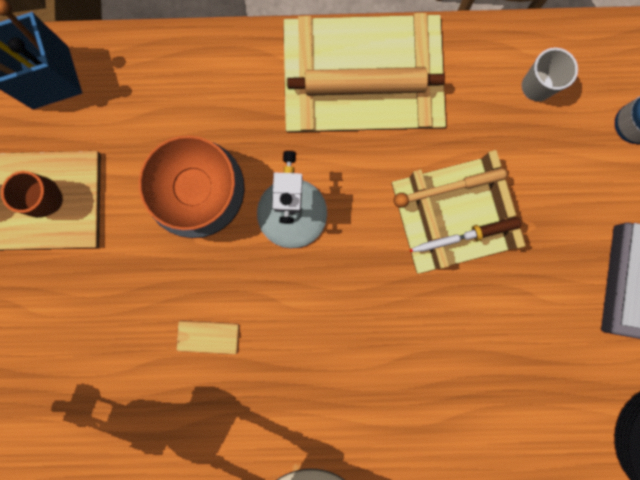

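View pics/scene0.png

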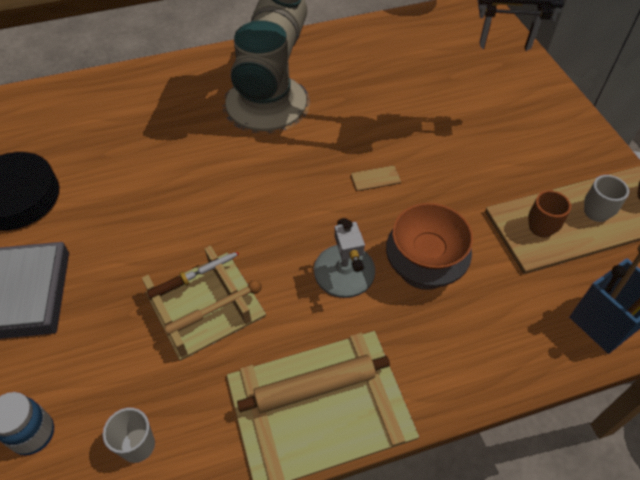

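The top view shows the rod at about (415,248) for the tip and (520,223) for the handle end. The gauge block is at (288,190), the plunger knob at (290,157) and the bowl at (193,185). Next I'll measure them.

```bash
cat > h.py <<'E'
import numpy as np,cv2
from station import *
from scipy.spatial.transform import Rotation as Ro
def cam(n,s=None):
    m=camera_model(n);f=240/np.tan(np.radians(m['vertical_fov']/2))
    K=np.array([[f,0,m['cx']],[0,f,m['cy']],[0,0,1]])
    if n=='wrist':
        T=np.eye(4);T[:3,:3]=Ro.from_quat(s['tcp_rot']).as_matrix();T[:3,3]=s['tool_pos']
        M=np.linalg.inv(T@m['hand_eye']);return K,M[:3,:3],M[:3,3]
    return K,np.array(m['R']),np.array(m['t'])
def ray(c,px,z):
    K,R,t=c;px=np.atleast_2d(px).astype(float)
    d=np.c_[px,np.ones(len(px))]@np.linalg.inv(K).T@R; o=-R.T@t
    return o+d*((z-o[2])/d[:,2])[:,None]
def proj(c,X):
    K,R,t=c;p=(np.atleast_2d(X)@R.T+t)@K.T;return p[:,:2]/p[:,2:]
def tri(c1,p1,c2,p2):
    P=[c[0]@np.c_[c[1],c[2]] for c in(c1,c2)]
    X=cv2.triangulatePoints(P[0],P[1],np.float64(p1).reshape(2,1),np.float64(p2).reshape(2,1))[:,0];return X[:3]/X[3]
E
python3 - <<'E'
from h import *
im=cv2.imread('pics/top0.png');c=cam('top')
hsv=cv2.cvtColor(im,cv2.COLOR_BGR2HSV)
def pts(x0,y0,x1,y1,f):
    m=np.zeros(im.shape[:2],bool);m[y0:y1,x0:x1]=f(hsv[y0:y1,x0:x1].astype(int));yy,xx=np.nonzero(m);return np.c_[xx,yy]
# rod: handle dark (low V), shaft low sat bright
sh=pts(405,225,480,256,lambda h:(h[...,1]<60)&(h[...,2]>120))
br=pts(465,220,495,245,lambda h:(h[...,0]>18)&(h[...,0]<28)&(h[...,1]>170))
for n,p in(('shaft',sh),('brass',br)):
    w=ray(c,p,.06)[:,:2];print(n,len(p),w.mean(0),w.min(0),w.max(0))
    u,s_,v=np.linalg.svd(w-w.mean(0));q=(w-w.mean(0))@v[0];print(v[0],q.min(),q.max())
bl=pts(265,165,310,210,lambda h:(h[...,1]<40)&(h[...,2]>190))
(r)=cv2.minAreaRect(bl.astype(np.float32));print('block',len(bl),r,ray(c,cv2.boxPoints(r),.153))
for p in[(415,248),(520,223)]:print(ray(c,p,.055))
rim=pts(130,130,250,240,lambda h:(h[...,0]<14)&(h[...,1]>150)&(h[...,2]>120))
print('gauge base',ray(c,(292,213),.012),'knob',ray(c,(290,157),.135))
v=np.hstack([cv2.resize(im[130:280,250:350],None,fx=3,fy=3),cv2.resize(im[130:280,385:535],None,fx=3,fy=3)])
cv2.imwrite('pics/crop.png',v);print(v.shape)
E
```

```text
shaft 458 [ 0.50034446 -0.24536218] [ 0.48451416 -0.30116487] [ 0.51873523 -0.19178909]
[ 0.2295491  -0.97329708] -0.05533503076203258 0.05768766931656843
brass 66 [ 0.5148305  -0.30659443] [ 0.50257459 -0.31161281] [ 0.52561437 -0.29815372]
[-0.96649048 -0.25670247] -0.012117477637526906 0.012513269843600601
block 612 ((287.0, 190.5), (35.0, 26.0), 90.0) [[ 6.09002767e-01  3.95546539e-02  1.53000000e-01]
 [ 6.07891866e-01 -1.82063331e-03  1.53000000e-01]
 [ 5.51678183e-01 -5.87064565e-04  1.53000000e-01]
 [ 5.52768110e-01  4.05190754e-02  1.53000000e-01]]
[[ 0.49016435 -0.19627385  0.055     ]]
[[ 0.52931061 -0.38232905  0.055     ]]
gauge base [[0.56357134 0.02003547 0.012     ]] knob [[0.63868547 0.01459518 0.135     ]]
(450, 750, 3)
```

View pics/crop.png

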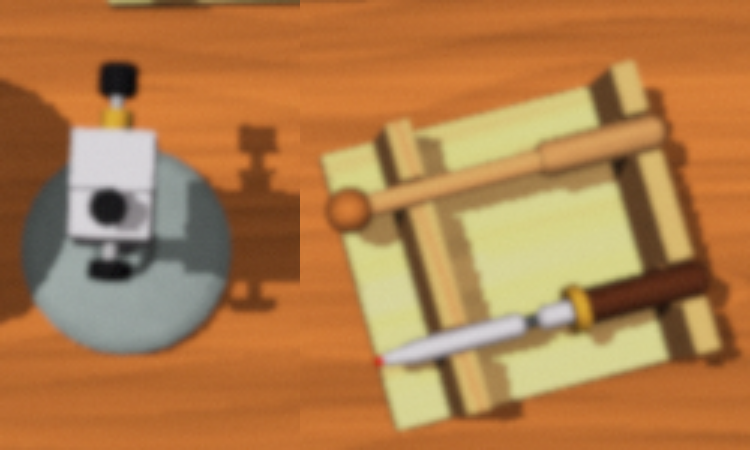

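The crop shows the block top with corners near (274,172) to (301,210) in the full picture. The rod's red tip is at (411,250), its groove at (563/750 crop, 322) and its handle end at (521,223). Sizes agree: rod 198 mm against 200, block 56x41 mm against 58x44.

I'll turn the tool to the rod's axis and go above the handle.

Request:
carry_out:
  deltas: [-1,0,0,0,0,0,7.8,-1,0,0,0,0,0,7.8,-1,0,0,0,0,0,7.8,-1,0,0,0,0,0,7.8,-1,0,0,0,0,0,7.8,-1,0,0,0,0,0,7.8,-1,0,0,0,0,0,7.8]

```text
clock: 0.85
tool_pos: [0.2162, 0.5325, 0.2051]
tcp_rot: [0.623, 0.782, -0.0, 0.0]
ft_force: [0.1, 0.2, 0.4]
gripper_width: 0.0942
finger_force: 0.0
```

Request:
carry_out:
  deltas: [-0.3,-0.0459,0.0049,0,0,0,0,-0.3,-0.0459,0.0049,0,0,0,0,-0.3,-0.0459,0.0049,0,0,0,0,-0.3,-0.0459,0.0049,0,0,0,0,-0.3,-0.0459,0.0049,0,0,0,0,-0.3,-0.0459,0.0049,0,0,0,0,-0.3,-0.0459,0.0049,0,0,0,0,-0.3,-0.0459,0.0049,0,0,0,0,-0.3,-0.0459,0.0049,0,0,0,0,-0.3,-0.0459,0.0049,0,0,0,0,-0.3,-0.0459,0.0049,0,0,0,0,-0.3,-0.0459,0.0049,0,0,0,0,-0.3,-0.0459,0.0049,0,0,0,0,-0.3,-0.0459,0.0049,0,0,0,0,-0.3,-0.0459,0.0049,0,0,0,0,-0.3,-0.0459,0.0049,0,0,0,0,-0.3,-0.0459,0.0049,0,0,0,0,-0.3,-0.0459,0.0049,0,0,0,0,-0.3,-0.0459,0.0049,0,0,0,0,-0.3,-0.0459,0.0049,0,0,0,0]

```text
clock: 2.85
tool_pos: [0.523, -0.3399, 0.205]
tcp_rot: [0.621, 0.784, 0.0, -0.0]
ft_force: [1.2, -0.2, 0.7]
gripper_width: 0.0611
finger_force: 0.0
```

Request:
carry_out:
  deltas: [-0.3,0,0,0,0,0,0,-0.3,0,0,0,0,0,0]

```text
clock: 3.05
tool_pos: [0.5224, -0.3385, 0.2042]
tcp_rot: [0.621, 0.784, 0.0, -0.001]
ft_force: [-0.2, 0.3, -1.3]
gripper_width: 0.0612
finger_force: 0.0
```

```bash
python3 - <<'E'
from h import *
s=get_state();print(s['clock'],s['tool_pos'],s['tcp_rot'],s['q'],s['ft_force'],s['gripper_width'])
im=grab_frame('wrist');cv2.imwrite('pics/w1.png',im)
c=cam('wrist',s)
hsv=cv2.cvtColor(im,cv2.COLOR_BGR2HSV).astype(int)
g=np.array([.522,-.338,.055]);d=np.array([-.23,.973,0])
print(proj(c,[g,g+.155*d,g+.033*d,g+.06*d]))
E
```

```text
3.05 [ 0.52244719 -0.33850446  0.20419139] [ 6.21101580e-01  7.83728917e-01  2.53848129e-04 -1.32181642e-03] [-6.86918412e-01  3.49871212e-01  1.39847821e+00  4.70469882e-04
  1.39589503e+00 -9.17500819e-01] [-0.23723291  0.28369308 -1.29158273] 0.06122912190922293
[[323.87148117 226.34614536]
 [323.43434631  15.03985543]
 [323.78664072 185.33518418]
 [323.71414782 150.29289468]]
```

View pics/w1.png

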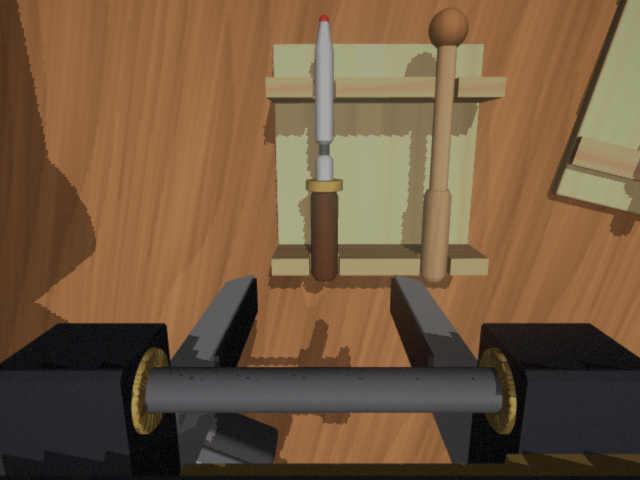

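The wrist view shows the handle along column 324, the collar at (324,186), the groove at (324,150) and the tip at (324,17). All are within about 1 px of my prediction, so I'll descend and grip.

Request:
carry_out:
  deltas: [-0.3,0,0,0.024,0,0,0,-0.3,0,0,0.024,0,0,0,-0.3,0,0,0.024,0,0,0,-0.3,0,0,0.024,0,0,0,-0.3,0,0,0.024,0,0,0,-0.3,0,0,0.024,0,0,0,-0.3,0,0,0.024,0,0,0,-0.3,0,0,0,0,0,0,-0.3,0,0,0,0,0,0]

```text
clock: 4.0
tool_pos: [0.5228, -0.3368, 0.0381]
tcp_rot: [0.62, 0.785, 0.0, -0.0]
ft_force: [-0.1, -1.0, 0.5]
gripper_width: 0.0607
finger_force: 0.0
```

Request:
carry_out:
  deltas: [1,0,0,0,0,0,0,1,0,0,0,0,0,0,1,0,0,0,0,0,0,1,0,0,0,0,0,0,1,0,0,0,0,0,0,1,0,0,0,0,0,0,1,0,0,0,0,0,0,1,0,0,0,0,0,0]

```text
clock: 4.8
tool_pos: [0.5229, -0.3382, 0.0376]
tcp_rot: [0.621, 0.784, 0.0, 0.0]
ft_force: [-0.0, -0.1, 2.1]
gripper_width: 0.0215
finger_force: 30.0
```

Request:
carry_out:
  deltas: [1,0,0,-0.015,0,0,0,1,0,0,-0.025,0,0,0,1,0,0,-0.03,0,0,0,1,0,0,-0.03,0,0,0,1,0,0,-0.03,0,0,0,1,0,0,-0.03,0,0,0,1,0,0,-0.025,0,0,0,1,0,0,-0.015,0,0,0,1,0,0,0,0,0,4.3,1,0,0,0,0,0,4.5,1,0,0,0,0,0,4.5]

```text
clock: 5.9
tool_pos: [0.5226, -0.3379, 0.2369]
tcp_rot: [0.708, 0.706, -0.0, -0.0]
ft_force: [0.1, -0.8, -1.7]
gripper_width: 0.0212
finger_force: 30.0
```

Request:
carry_out:
  deltas: [1,0.02,0,0,0,0,0,1,0.03,0,0,0,0,0,1,0.036,0.003,0,0,0,0,1,0.036,0.003,0,0,0,0,1,0.036,0.003,0,0,0,0,1,0.036,0.001,0,0,0,0,1,0.03,0,0,0,0,0,1,0.024,0,0,0,0,0,1,0,0,0,0,0,0,1,0,0,0,0,0,0,1,0,0,0,0,0,0]

```text
clock: 7.0
tool_pos: [0.5327, -0.0905, 0.2373]
tcp_rot: [0.707, 0.707, -0.0, 0.0]
ft_force: [-0.0, 0.5, -0.7]
gripper_width: 0.021
finger_force: 30.0
```

```bash
python3 - <<'E'
from h import *
s=get_state();print(s['clock'],s['tool_pos'],s['tcp_rot'],s['ft_force'],s['gripper_width'])
im=grab_frame('wrist');cv2.imwrite('pics/w2.png',im)
E
```

```text
7.0 [ 0.53268137 -0.09051851  0.23731437] [ 7.07034736e-01  7.07178775e-01 -2.45752638e-04  4.76104627e-05] [-0.00795051  0.49992985 -0.73854638] 0.021026050622979853
```

View pics/w2.png

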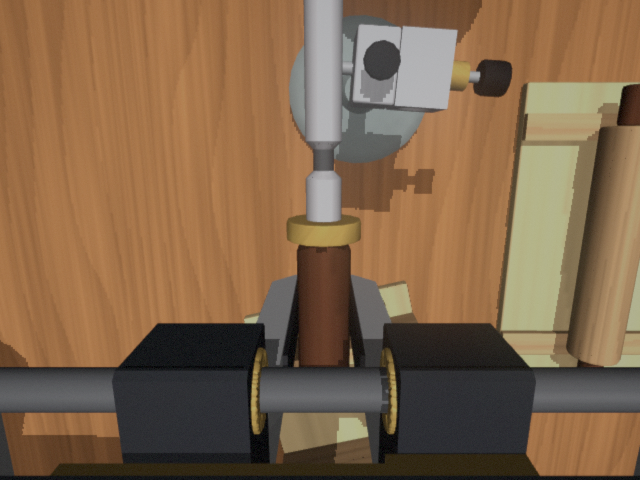

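The wrist view shows the block at about (353..456, 27..110), slightly rotated. The post cap is at (382,60), and the plunger barrel and knob are at (460..510,77). Next I'll fit the block's edges.

```bash
python3 - <<'E'
from h import *
s=get_state();c=cam('wrist',s)
im=cv2.imread('pics/w2.png');hsv=cv2.cvtColor(im,cv2.COLOR_BGR2HSV).astype(int)
m=((hsv[...,1]<30)&(hsv[...,2]>185)).astype(np.uint8);m[:,:350]=0;m[130:]=0;m[:,480:]=0
n,l,st,_=cv2.connectedComponentsWithStats(m);print(st[1:][st[1:,4]>50])
m=np.isin(l,[i for i in range(1,n) if st[i,4]>300]).astype(np.uint8)
def line(P):
    vx,vy,x,y=cv2.fitLine(np.float32(P),cv2.DIST_HUBER,0,.01,.01).ravel();return np.array([x,y]),np.array([vx,vy])
def yaw(P,z):
    w=ray(c,P,z)[:,:2];p,d=line(w);return w.mean(0),np.degrees(np.arctan2(d[1],d[0])),np.abs((w-p)@[-d[1],d[0]]).max()
rows=range(38,98);cols=range(405,446)
R=[(np.nonzero(m[r])[0].max()+.5,r) for r in rows]
L=[(np.nonzero(m[r])[0].min()-.5,r) for r in rows]
T=[(k,np.nonzero(m[:120,k])[0].min()-.5) for k in cols]
B=[(k,np.nonzero(m[:120,k])[0].max()+.5) for k in cols]
for n_,P in zip('RLTB',(R,L,T,B)):print(n_,P[0],P[-1],*yaw(P,.153))
for k in(420,440):print([int(v) for v in im[95:116,k].mean(1)])
# post cap centre z=.171, knob
d=((hsv[...,2]<50)).astype(np.uint8)
for z,(x0,y0,x1,y1) in((.175,(355,35,402,85)),(.147,(475,55,515,100))):
    yy,xx=np.nonzero(d[y0:y1,x0:x1]);p=((xx.min()+xx.max())/2+x0,(yy.min()+yy.max())/2+y0);print(p,ray(c,p,z))
# rod in hand
for r in(20,60,100,205):
    g=np.nonzero((hsv[r,290:350,1]<45)&(hsv[r,290:350,2]>90))[0]+290;print(r,g.min(),g.max(),ray(c,((g.min()+g.max())/2,r),s['tool_pos'][2]+.0175))
E
```

```text
[]Traceback (most recent call last):
  File "<stdin>", line 12, in <module>
    return umr_maximum(a, axis, None, out, keepdims, initial, where)
ValueError: zero-size array to reduction operation maximum which has no identity
```

```bash
python3 - <<'E'
from h import *
s=get_state();c=cam('wrist',s)
im=cv2.imread('pics/w2.png');hsv=cv2.cvtColor(im,cv2.COLOR_BGR2HSV).astype(int)
print(hsv[60,[355,420,440,452]].tolist(),hsv[104:112,430].tolist())
v0=hsv[60,430,2]
m=((hsv[...,1]<60)&(hsv[...,2]>v0-25)).astype(np.uint8);m[:,:346]=0;m[130:]=0;m[:,480:]=0
m=cv2.morphologyEx(m,cv2.MORPH_OPEN,np.ones((5,5)))
def line(P):
    vx,vy,x,y=cv2.fitLine(np.float32(P),cv2.DIST_HUBER,0,.01,.01).ravel();return np.array([x,y]),np.array([vx,vy])
def yaw(P,z):
    w=ray(c,P,z)[:,:2];p,d=line(w);return w.mean(0),np.degrees(np.arctan2(d[1],d[0])),np.abs((w-p)@[-d[1],d[0]]).max()
rows=range(38,98);cols=range(405,446)
R=[(np.nonzero(m[r])[0].max()+.5,r) for r in rows]
L=[(np.nonzero(m[r])[0].min()-.5,r) for r in rows]
T=[(k,np.nonzero(m[:120,k])[0].min()-.5) for k in cols]
B=[(k,np.nonzero(m[:120,k])[0].max()+.5) for k in cols]
for n_,P in zip('RLTB',(R,L,T,B)):print(n_,P[0],P[-1],*yaw(P,.153))
d=((hsv[...,2]<60)).astype(np.uint8)
for z,(x0,y0,x1,y1) in((.171,(355,35,402,85)),(.147,(475,55,515,100))):
    yy,xx=np.nonzero(d[y0:y1,x0:x1]);p=((xx.min()+xx.max())/2+x0,(yy.min()+yy.max())/2+y0);print(p,ray(c,p,z))
for r in(20,60,100,205):
    g=np.nonzero((hsv[r,290:350,1]<50)&(hsv[r,290:350,2]>85))[0]+290;print(r,g.min(),g.max(),ray(c,((g.min()+g.max())/2,r),s['tool_pos'][2]+.0175))
E
```

```text
[[135, 5, 113], [120, 3, 181], [135, 3, 179], [165, 3, 177]] [[110, 4, 182], [120, 3, 180], [120, 3, 181], [120, 1, 171], [0, 9, 111], [8, 26, 80], [15, 26, 78], [5, 38, 80]]
R (np.float64(455.5), 38) (np.float64(448.5), 97) [0.60873779 0.01869277] 86.28213 0.00034024092368186245
L (np.float64(357.5), 38) (np.float64(353.5), 97) [0.55076228 0.0187588 ] 85.89382 0.005935164728756539
T (405, np.float64(26.5)) (445, np.float64(28.5)) [0.59139984 0.04043905] -3.4552827 0.00028818233839212606
B (405, np.float64(105.5)) (445, np.float64(108.5)) [ 0.59392806 -0.00348286] -4.2732406 0.00031774872018248653
(np.float64(381.5), np.float64(62.0)) [[0.56445285 0.01883956 0.171     ]]
(np.float64(493.0), np.float64(77.5)) [[0.63573211 0.01400773 0.147     ]]
20 304 349 [[0.53365262 0.0186362  0.25477462]]
60 295 349 [[0.53203439 0.0054778  0.25477462]]
100 290 349 [[ 0.53108398 -0.0082593   0.25477462]]
205 306 340 [[ 0.53232335 -0.0473689   0.25477462]]
```

The block fit agrees with its real size (58 x 44 mm). Gauge yaw is about 86.2 deg and the bore middle is about (0.5926, 0.0183). I'll go to 25 mm before the mouth.

Request:
carry_out:
  deltas: [1,0,0,0,0,0,3.8,1,-0.02,0.012,0,0,0,0,1,-0.025,0.014,0,0,0,0,1,-0.025,0.014,0,0,0,0,1,-0.0195,0.0126,0,0,0,0,1,0,0,0.02,0,0,0,1,0,0,0.03,0,0,0,1,0,0,0.03,0,0,0,1,0,0,0.025,0,0,0,1,0,0,0.015,0,0,0,1,0,0,0,0,0,0,1,0,0,0,0,0,0,1,0,0,0,0,0,0]

```text
clock: 8.35
tool_pos: [0.5803, -0.1838, 0.1187]
tcp_rot: [0.73, 0.683, 0.001, 0.001]
ft_force: [0.2, 0.0, -0.9]
gripper_width: 0.0215
finger_force: 30.0
```

```bash
python3 - <<'E'
from h import *
s=get_state();print(s['clock'],s['tool_pos'],s['tcp_rot'],s['ft_force'])
t=grab_frame('top');sc=grab_frame('scene');cv2.imwrite('pics/t3.png',t);cv2.imwrite('pics/s3.png',sc)
gx=np.array([.0663,.9978,0]);b=np.array([.5926,.0183,.135])
X=[b-.022*gx,b-.047*gx]
pt=proj(cam('top'),X);ps=proj(cam('scene'),X);print(pt,ps)
def crop(im,p):
    x,y=p.astype(int);return cv2.resize(im[y-37:y+38,x-50:x+50],None,fx=4,fy=4)
cv2.imwrite('pics/c3.png',np.hstack([crop(t,pt[1]),crop(sc,ps[1])]));print(pt[1].astype(int),ps[1].astype(int))
E
```

```text
8.35 [ 0.58032164 -0.18376643  0.11866779] [7.30399337e-01 6.83019308e-01 5.00597806e-04 1.08781589e-03] [ 0.15040279  0.03757495 -0.91381609]
[[301.83771942 185.46090828]
 [317.24311681 186.0635504 ]] [[339.00077859 248.39652812]
 [326.45187609 251.0063979 ]]
[317 186] [326 251]
```

View pics/c3.png

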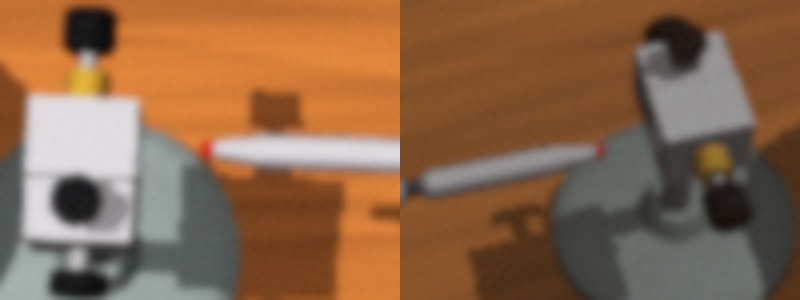

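The left (top) crop shows the red tip at about (318,186), and the right (scene) crop shows it at about (327,251). Both are within 1 px of the predicted points on the bore axis. I'll start sliding in.

Request:
carry_out:
  deltas: [1,0.008,-0.0005,0.0005,0,0,0,1,0.009,0,0,0,0,0,1,0.009,0,0,0,0,0,1,0.007,0,0,0,0,0,1,0.007,0,0,0,0,0,1,0,0,0,0,0,0,1,0,0,0,0,0,0]

```text
clock: 9.15
tool_pos: [0.5817, -0.1428, 0.117]
tcp_rot: [0.73, 0.683, -0.0, 0.0]
ft_force: [-0.3, -0.5, -1.2]
gripper_width: 0.0212
finger_force: 30.0
```

Request:
carry_out:
  deltas: [1,0.005,0,0,0,0,0,1,0.005,0,0,0,0,0,1,0.005,0,0,0,0,0,1,0,0,0,0,0,0,1,0,0,0,0,0,0]

```text
clock: 9.65
tool_pos: [0.5827, -0.1276, 0.117]
tcp_rot: [0.73, 0.683, 0.0, -0.0]
ft_force: [-0.7, -1.0, -0.0]
gripper_width: 0.0211
finger_force: 30.0
```

Request:
carry_out:
  deltas: [1,0.005,0,0,0,0,0,1,0.005,0,0,0,0,0,1,0.005,0,0,0,0,0,1,0,0,0,0,0,0,1,0,0,0,0,0,0]

```text
clock: 10.15
tool_pos: [0.5836, -0.1142, 0.1171]
tcp_rot: [0.73, 0.683, -0.001, 0.001]
ft_force: [-1.0, -5.0, -0.3]
gripper_width: 0.0215
finger_force: 30.0
```

Request:
carry_out:
  deltas: [1,0.005,0,0,0,0,0,1,0.005,0,0,0,0,0,1,0.005,0,0,0,0,0,1,0,0,0,0,0,0,1,0,0,0,0,0,0]

```text
clock: 10.65
tool_pos: [0.5846, -0.097, 0.1169]
tcp_rot: [0.73, 0.683, 0.001, -0.001]
ft_force: [0.1, -0.7, 0.4]
gripper_width: 0.021
finger_force: 30.0
```

Request:
carry_out:
  deltas: [1,0.005,0,0,0,0,0,1,0.005,0,0,0,0,0,1,0.005,0,0,0,0,0,1,0.005,0,0,0,0,0,1,0,0,0,0,0,0,1,0,0,0,0,0,0]

```text
clock: 11.25
tool_pos: [0.5857, -0.0773, 0.1169]
tcp_rot: [0.73, 0.683, 0.0, -0.001]
ft_force: [-0.7, -0.8, 0.1]
gripper_width: 0.021
finger_force: 30.0
```

Request:
carry_out:
  deltas: [1,0.005,0,0,0,0,0,1,0.005,0,0,0,0,0,1,0.005,0,0,0,0,0,1,0.005,0,0,0,0,0,1,0,0,0,0,0,0,1,0,0,0,0,0,0]

```text
clock: 11.85
tool_pos: [0.587, -0.0573, 0.1169]
tcp_rot: [0.73, 0.683, 0.0, -0.001]
ft_force: [-0.5, -0.2, -0.3]
gripper_width: 0.0209
finger_force: 30.0
```

Request:
carry_out:
  deltas: [1,0.004,0,0,0,0,0,1,0.004,0,0,0,0,0,1,0.003,0,0,0,0,0,1,0,0,0,0,0,0,1,0,0,0,0,0,0]

```text
clock: 12.35
tool_pos: [0.5878, -0.0467, 0.1169]
tcp_rot: [0.73, 0.683, 0.0, -0.0]
ft_force: [-1.2, -1.0, -0.6]
gripper_width: 0.0214
finger_force: 30.0
```

Request:
carry_out:
  deltas: [1,0.001,0,0,0,0,0,1,0.001,0,0,0,0,0,1,0.001,0,0,0,0,0,1,0,0,0,0,0,0,1,0,0,0,0,0,0]

```text
clock: 12.85
tool_pos: [0.5881, -0.0437, 0.1169]
tcp_rot: [0.73, 0.683, 0.0, -0.0]
ft_force: [-1.3, 0.3, 0.3]
gripper_width: 0.0207
finger_force: 30.0
```

Request:
carry_out:
  deltas: [1,0.001,0,0,0,0,0,1,0.001,0,0,0,0,0,1,0,0,0,0,0,0,1,0,0,0,0,0,0]

```text
clock: 13.25
tool_pos: [0.5882, -0.0423, 0.1169]
tcp_rot: [0.73, 0.683, -0.0, -0.0]
ft_force: [-1.7, -1.7, 0.9]
gripper_width: 0.0215
finger_force: 30.0
```

Request:
carry_out:
  deltas: [1,0.001,0,0,0,0,0,1,0,0,0,0,0,0,1,0,0,0,0,0,0]

```text
clock: 13.55
tool_pos: [0.5883, -0.0411, 0.1169]
tcp_rot: [0.73, 0.683, 0.0, -0.0]
ft_force: [-1.7, -2.5, -0.3]
gripper_width: 0.0211
finger_force: 30.0
```

Request:
carry_out:
  deltas: [1,0.001,0,0,0,0,0,1,0,0,0,0,0,0,1,0,0,0,0,0,0]

```text
clock: 13.85
tool_pos: [0.5883, -0.0408, 0.117]
tcp_rot: [0.73, 0.683, -0.0, 0.0]
ft_force: [-2.2, -4.3, -0.1]
gripper_width: 0.021
finger_force: 30.0
```

```bash
python3 - <<'E'
from h import *
s=get_state();print(s['clock'],s['tool_pos'],s['ft_force'],s['moment'])
w=grab_frame('wrist');t=grab_frame('top')
a=cv2.resize(w[0:250,200:500],None,fx=1.6,fy=1.6);b=cv2.resize(t[140:240,230:310],None,fx=4,fy=4)
cv2.imwrite('pics/c4.png',np.hstack([a,b]))if a.shape[0]==b.shape[0] else print(a.shape,b.shape)
E
```

```text
13.85 [ 0.5883199  -0.04082027  0.11696386] [-2.1850403  -4.33179327 -0.10165384] [-0.96660423  0.46720335  0.03676997]
```

View pics/c4.png

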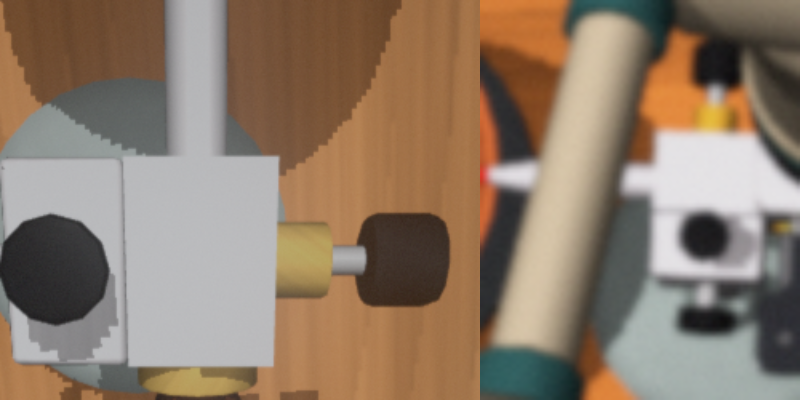

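The wrist crop shows the collar (200,378) right at the block's entry face and the plunger knob at (403,258). The top crop shows the tip over the bowl's rim. The force is rising, so I'll push a little more to seat the collar.

Request:
carry_out:
  deltas: [1,0.001,0,0,0,0,0,1,0,0,0,0,0,0,1,0,0,0,0,0,0]

```text
clock: 14.25
tool_pos: [0.5883, -0.0408, 0.117]
tcp_rot: [0.73, 0.683, -0.001, 0.001]
ft_force: [-2.5, -7.2, 0.3]
gripper_width: 0.0212
finger_force: 30.0
```

Request:
carry_out:
  deltas: [1,0.001,0,0,0,0,0,1,0,0,0,0,0,0,1,0,0,0,0,0,0]

```text
clock: 14.55
tool_pos: [0.5883, -0.0408, 0.117]
tcp_rot: [0.73, 0.683, -0.002, 0.002]
ft_force: [-2.8, -8.0, 0.5]
gripper_width: 0.0208
finger_force: 30.0
```

Request:
carry_out:
  deltas: [1,-0.0025,0,0,0,0,0,1,0,0,0,0,0,0,-0.3,0,0,0,0,0,0,-0.3,0,0,0,0,0,0,-0.3,0,0,0,0,0,0,-0.3,0,0,0,0,0,0,-0.3,0,0,0,0,0,0,-0.3,0,0,0,0,0,0]

```text
clock: 15.35
tool_pos: [0.5885, -0.0405, 0.117]
tcp_rot: [0.73, 0.683, 0.0, -0.0]
ft_force: [-0.8, -0.1, -0.0]
gripper_width: 0.0602
finger_force: 0.0
```

Request:
carry_out:
  deltas: [-0.3,0,0,-0.015,0,0,0,-0.3,0,0,-0.03,0,0,0,-0.3,0,0,-0.03,0,0,0,-0.3,0,0,-0.03,0,0,0,-0.3,0,0,-0.02,0,0,0,-0.3,-0.04,0,0,0,0,0,-0.3,-0.04,0,0,0,0,0,-0.3,0,0,0,0,0,0,-0.3,0,0,0,0,0,0]

```text
clock: 16.25
tool_pos: [0.5829, -0.1208, 0.2417]
tcp_rot: [0.731, 0.683, 0.0, -0.0]
ft_force: [-0.8, -0.3, -0.2]
gripper_width: 0.0611
finger_force: 0.0
```

```bash
python3 - <<'E'
from h import *
s=get_state();print(s['clock'],s['tool_pos'],s['ft_force'],s['gripper_width'])
w=grab_frame('wrist');t=grab_frame('top');sc=grab_frame('scene')
cv2.imwrite('pics/w5.png',w)
b=cv2.resize(t[110:240,130:330],(400,260));d=cv2.resize(sc[180:310,280:480],(400,260))
cv2.imwrite('pics/c5.png',np.vstack([np.hstack([b,d]),cv2.resize(w[0:205,:],(800,256))]))
E
```

```text
16.25 [ 0.58290971 -0.12083913  0.2417475 ] [-0.77530009 -0.26000131 -0.18533835] 0.06106786388046769
```

View pics/c5.png

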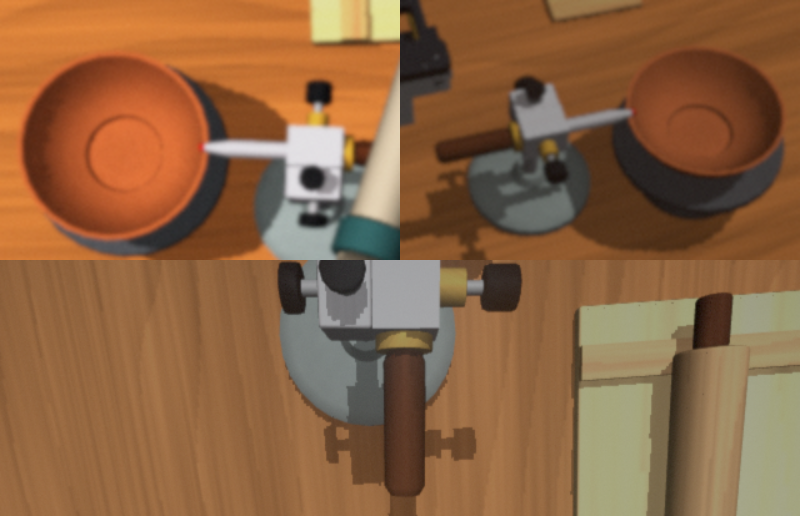

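The top crop shows the tip at the bowl's near rim, the wrist crop shows the collar against the block, and the rod stays level. I'll check numerically that the plunger knob returned to its original place and where the handle ends.

```bash
python3 - <<'E'
from h import *
s=get_state();t0=cv2.imread('pics/top0.png');t=grab_frame('top')
for im in(t0,t):
    g=255-im[145:167,278:302].max(2).astype(float);g[g<150]=0
    yy,xx=np.mgrid[145:167,278:302];print('knob',(xx*g).sum()/g.sum(),(yy*g).sum()/g.sum())
w=cv2.imread('pics/w5.png');c=cam('wrist',s)
b=np.array([.5926,.0183,.135]);gx=np.array([.0663,.9978,0])
P=[b+(x+.0005)*gx+[0,0,dz] for x,dz in((-.105,0),(-.031,.011))];P.append(b-.022*gx+[0,0,.018]);print(proj(c,P))
hsv=cv2.cvtColor(w,cv2.COLOR_BGR2HSV).astype(int);col=int(proj(c,P)[0][0])
dk=(hsv[:,col-3:col+4,2].mean(1)<110);print(col,[r for r in range(40,210) if dk[r]!=dk[r-1]])
for r in range(48,78,2):print(r,hsv[r,col].tolist(),end=' ')
E
```

```text
knob 289.13602411656336 156.2447496231787
knob 289.25454545454545 155.9147928994083
[[324.51328916 191.59323544]
 [324.65154334  74.56057068]
 [324.69245732  57.65081012]]
324 [55, 57, 70]
48 [120, 3, 167] 50 [120, 3, 165] 52 [120, 5, 168] 54 [120, 6, 137] 56 [19, 90, 94] 58 [23, 125, 157] 60 [23, 128, 158] 62 [22, 126, 164] 64 [22, 127, 162] 66 [22, 130, 163] 68 [22, 128, 161] 70 [17, 105, 80] 72 [10, 100, 64] 74 [8, 95, 67] 76 [9, 122, 94]
```

The knob is only 0.3 px (about 0.5 mm) from its rest position; riding on the shaft would show 2 to 3 px. So the plunger has dropped into the groove. The collar's brass starts right at the block's edge (row 57 against 55), so it's home. The gripper is clear, and I'm handing in.

```bash
python3 -c "
from station import *
print(finish_job())"
```

```text
the job is handed in; nothing more can be done
None
```

The pointer rod is in the clamp block with its collar against the block, the plunger dropped in the groove and the tip over the bowl's near rim; the gripper was clear when I handed it in at about 16 s, with no contact seen with the bowl or ball-ended stick.

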